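Start the workshop dust extractor

TASK

Start the dust extractor with closed fingers: first push down the raised edge of the wide rocker on the power bar until it has tipped right over, then push the square key on the pendant fully in (it stays in), and only then press the round button in the middle of the pendant fully in and let it spring back. Press the pendant where it lies, without lifting, tilting or shoving it, and leave the slim rockers, the mushroom stop and everything else on the bench as they are.

Things in the scene. Friction and masses are not known exactly. Their poses are not given: they have to be found in the camera images.
- bar: grey steel power bar fixed to the bench, 90 x 230 x 50 mm (x, y, z); origin at the centre of its underside, y along its length. Either the bar or the pendant may be on the left. Three black rocker switches sit on its top in a row along y, 66 mm apart, in any order: one wide and two slim.
- wide (a joint): the wide rocker, 46 mm across and 56 mm long, to be turned on; starts off. Hinged across its middle, 62 mm above the bench. 0 = off: its half on the bar's +x side stands up at 0.4 rad, the other half is level. 0.4 = on: the +x half is level, the other stands up. Stays where it is left; about 4 N down on the raised edge moves it, then it meets a firm stop.
- wide_edge (a point): wide rocker: point on the top face of the rocker's +x half, midway across its 46 mm width and 21 mm from the hinge. It moves with the rocker: 70 mm above the bench when off, 62 mm when on; its axes are level with the bench when off.
- slim_a (a joint): first slim rocker, 18 mm across, same length and motion; starts on (about 0.4)
- slim_a_edge (a point): first slim rocker: point on the top face of the rocker's +x half, midway across its 18 mm width and 21 mm from the hinge. It moves with the rocker: 70 mm above the bench when off, 62 mm when on; its axes are level with the bench when off.
- slim_b (a joint): second slim rocker, 18 mm across, same length and motion; starts off (about 0)
- slim_b_edge (a point): second slim rocker: point on the top face of the rocker's +x half, midway across its 18 mm width and 21 mm from the hinge. It moves with the rocker: 70 mm above the bench when off, 62 mm when on; its axes are level with the bench when off.
- pendant: grey plastic hand pendant lying loose on the bench, 80 x 200 x 50 mm (x, y, z), 0.7 to 1.1 kg; origin at the centre of its underside, y along its length, z up. Controls on its top, 62 mm apart along y: square key at +y, round start button in the middle, mushroom stop at -y.
- square (a joint): the square key, 28 x 28 mm, on a metal base 42 mm square: travel in m, 0 out to 0.006 fully in; starts out. A latching key: about 4 N moves it and it stays in where it is pushed.
- square_top (a point): centre of the square key's top face, 72 mm above the bench when out, 66 mm when in (10 and 4 mm above its metal base)
- start (a joint): the round start button, 26 mm across, on a round metal base 42 mm across: travel in m, 0 out to 0.006 fully in; springs back out; 5 N pushes it fully in
- start_top (a point): centre of the round button's top face, 72 mm above the bench when out, 66 mm when in (10 and 4 mm above its metal base)
- stop (a joint): the mushroom-headed stop, 42 mm across: travel in m, 0 out to 0.006 in, sprung; leave it alone
- stop_top (a point): centre of the mushroom's top, 87 mm above the bench
- jar: round glass jar, 44 mm across, 60 mm high, upright beyond the power bar; a bystander
- tape: tape measure, 35 x 65 x 60 mm, upright on the robot side of the power bar; a bystander
- driver: screwdriver about 190 mm long, 26 mm high, lying beside the pendant on its robot side; a bystander
- collar: steel ring 34 mm across, 28 mm high, beyond the pendant; a bystander
- hammer: hammer about 300 mm long lying crosswise beyond the work; a bystander
- spray: spray can 52 mm across, 170 mm high, upright at one side; a bystander
- cleaner: green bottle 60 mm across, 180 mm high, upright at one side; a bystander
Not all that is in view belongs to the job. What is shaped like the pendant but orange is not meant.

How it is judged:
By the outcome, as a careful person would: the job done as asked, in the order asked, and still so for the second after the job is handed in, with the robot touching nothing.
It also fails if it takes over 42 s, if anything falls off the work surface, if the arm or the gripper's body presses on something with over 40 N, if the wrist force passes 120 N, or if a joint passes its speed limit or range.

ROBOT

A 6-joint arm with a two-finger parallel gripper is mounted at the origin on the work surface. World frame = base frame: x ahead of the robot, y to its left, z up, the work surface at z = 0. Lengths are in m, angles in degrees, forces in N, time in s.
With the tool pointing down it reaches from about 0.35 to 1 m from the base axis. Payload 7.1 kg.
Tool frame: the origin (TCP) lies midway between the tips of the shut fingers; the grasp point (between the pads) lies 19 mm behind it (env.grip_point_offset is the distance from the TCP to the grasp point, in m); z points along the fingers, y is the line along which they close (so a half turn about z gives the same grasp; the last joint's range is limited). The gripper opens to 85 mm and grips with 20 to 120 N. Pads are 22 mm wide; open, the fingers measure 114 mm over their backs; the gripper's body (76 mm by 85 mm) begins 54 mm behind the grasp point. The pads swing forward as they close: fully open they stand 13 mm farther back than shut.
Start: joints at [68.125, 24.242, 93.386, -0, 62.372, -1.089], TCP at [0.222, 0.584, 0.231] pointing down, gripper open.
Joint ranges: [-172.04, 172.04], [-51.8, 120.97], [4.93, 147.93], [-75.15, 255.16], [6.16, 154.13], [-145.62, 145.62]. Speed limits (degrees/s): [136.94, 136.94, 172.46, 180, 180, 180].

INTERFACE

Orientations are given as [roll, pitch, yaw] about the fixed x, y, z axes, in that order (R = Rz(yaw) Ry(pitch) Rx(roll)).
In Python, from station import env gives the robot as it stands.
- The arm moves only by the tool drive_tool, never from a script. Its arguments are lists of equal length, an entry for each row: "rotation": the turn, a rotation vector about the tool's x, y, z normalised to -1 to 1, where 1 is 180 degrees, a list of three; "translation": the shift along the tool's x, y, z normalised to -1 to 1, where 1 is 0.15 m, a list of three; "hand": the finger opening in mm, from 0 to 85.4. A call has 1 to 5 rows; each row shifts and turns the commanded pose from where the row before left it, along the tool's axes as they then stand; what a row does not reach is not made up. A row lasts 1/10 s, in which the tool goes at most 50 mm and 8.59 degrees, less where a joint would pass 70% of its speed; a pose out of reach is approached as far as the arm can. A call with a number of a shift or a turn outside -1 to 1 is refused whole. A call with a gripper value outside its range is refused whole. The fingers move at their own pace and stop on an object; "newtons" is the grip in N (left out, the last holds). Time passes only in rows, so rows that do not move let the fingers close. It gives the time, the measured TCP pose, the force, the opening and the grip force at its end, in the units of the state.
- env.get_state(): the state, without advancing time (a new reading comes with each control period).
- env.grab_frame(name): name is "scene" or "top"; returns a dict with "image" (480x640x3 uint8, blue, green, red), "depth" (480x640 float32, m along the optical axis (not along the pixel's ray), 0 where there is no reading), "vfov" (degrees; the focal length in pixels is half the picture's height over the tangent of half this angle, whatever the lens; pixels are square), "cx", "cy" (the principal point, pixels), "distortion" ([k1, k2, p1, p2, k3] as OpenCV has them; the pictures are not rectified), "R" (3x3) and "t" (3): a world point X has camera coordinates R X + t. Camera axes: x right, y down, z forward; pixel columns grow to the right and rows downward; lengths in m; the calibration is good to about 2 mm. A picture is of the moment at which its call begins.
- env.finish_job(): hands the job in; it is judged then, once.
The state is a dict: "time_s": time; "joint_pos": joint angles; "joint_velocities": joint speeds; "tau": joint torques, N m; "eef_pos": TCP position; "ee_rot": TCP orientation; "force": force on the tool from outside, world axes, zero at the start; "wrist_torque": the same for the moment, N m; "finger_gap": finger opening in m; "grasp_force": force on a finger pad.
Only numpy, scipy, OpenCV 4.12 (cv2) and the standard library are available. Lean on these libraries where they do the work, as an engineer would, in place of code of your own. Each camera call takes 0.05 s, during which the arm holds its last target. There are 200 camera calls.

## Working session

There is one attempt and no reset: what is moved stays moved. The work goes in short steps, Python scripts to look and compute and a tool call to move; the robot and the scene stay as the last step left them, time stands still between calls to the robot, and variables do not carry over. Pictures are saved under pics/ and viewed, at most 10 in all, crops included, and the job is handed in when it is done.

Besides the shell and the picture viewer there is one more tool, called after "Request:" in YAML: its name, and indented under it one key for each argument. drive_tool: Moves the arm, as the interface text tells. Its arguments: {"type":"object","properties":{"rotation":{"type":"array","items":{"type":"array","items":{"type":"number"}}},"translation":{"type":"array","items":{"type":"array","items":{"type":"number"}}},"hand":{"type":"array","items":{"type":"number"}},"newtons":{"type":"number"}},"required":["rotation","translation","hand"]}

```bash
mkdir -p pics; cat > h.py <<'E'
import numpy as np, cv2, pickle
def intr(f):
    fl=240/np.tan(np.radians(f["vfov"]/2)); return np.array([[fl,0,f["cx"]],[0,fl,f["cy"]],[0,0,1]])
def cloud(f):
    K=intr(f); v,u=np.mgrid[0:480,0:640]
    n=cv2.undistortPoints(np.stack([u,v],-1).reshape(-1,1,2).astype(np.float64),K,np.array(f["distortion"],float)).reshape(480,640,2)
    d=f["depth"][...,None]; c=np.concatenate([n*d,d],-1)
    P=(c-np.array(f["t"]))@np.array(f["R"]); P[f["depth"]==0]=np.nan; return P
def proj(f,X):
    return cv2.projectPoints(np.atleast_2d(np.array(X,float)),cv2.Rodrigues(np.array(f["R"],float))[0],np.array(f["t"],float),intr(f),np.array(f["distortion"],float))[0].reshape(-1,2)
E
python3 - <<'E'
from h import *; from station import env
for n in("scene","top"):
    f=env.grab_frame(n); pickle.dump(f,open(n+".pkl","wb")); cv2.imwrite(f"pics/{n}1.png",f["image"])
    R=np.array(f["R"]);print(n,f["vfov"],f["distortion"],-R.T@np.array(f["t"]),R[2])
s=env.get_state();print(s["time_s"],s["eef_pos"],s["ee_rot"],s["force"],s["finger_gap"])
E
```

```text
scene 54.69574655790861 [0.02570321 0.         0.         0.         0.        ] [ 0.93445062 -0.69493557  0.81261703] [-0.37323571  0.65128696 -0.66069691]
top 53.26603074897162 [-0.1187476  0.         0.         0.         0.       ] [0.41148721 0.02247954 1.23726311] [ 0.09426174 -0.02245835 -0.9952941 ]
0.1 [0.22159553 0.5838626  0.23060127] [-1.79918056e+02 -1.56582705e-03  1.59214761e+02] [ 0.02941113 -0.7612052  -0.00302228] 0.08564839914408798
```

View pics/scene1.png

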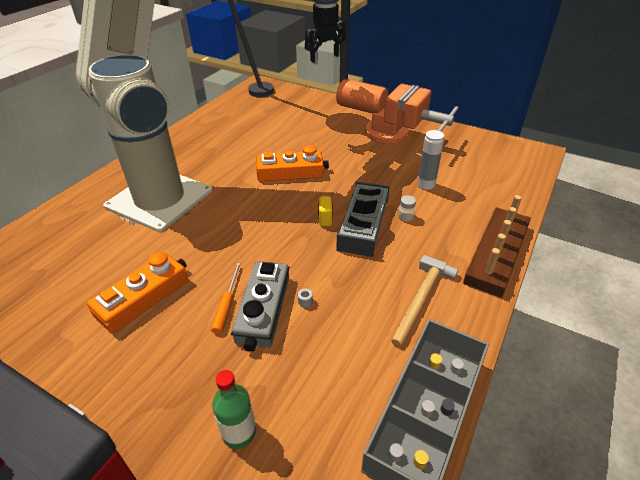

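View pics/top1.png

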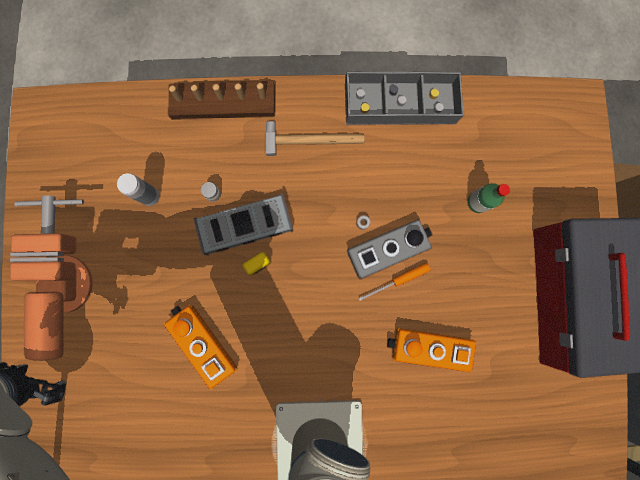

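The scene view shows the pendant at (262,300) with the square key at (267,270). The top view shows the bar at (243,222) with the wide rocker in the middle at (240,222). It also shows the square key at (368,257), the round button at (391,247) and the stop at (414,236). Next I'll measure these with depth.

```bash
cat > m.py <<'E'
from h import *
F={n:pickle.load(open(n+".pkl","rb")) for n in("scene","top")}
C={n:cloud(F[n]) for n in F}
t=C["top"]
for nm,(u,v) in dict(square=(368,257),start=(391,247),stop=(414,236),wide=(240,222),slimL=(216,229),slimR=(268,215)).items():
    print(nm,np.nanmedian(t[v-2:v+3,u-2:u+3].reshape(-1,3),0).round(4))
def body(P,lo,hi,box):
    m=(P[...,2]>lo)&(P[...,2]<hi)&(P[...,0]>box[0])&(P[...,0]<box[1])&(P[...,1]>box[2])&(P[...,1]<box[3])
    return P[m]
for nm,c in dict(bar=t[222,240],pend=t[247,391]).items():
    for n in C:
        q=body(C[n],.042,.056,(c[0]-.12,c[0]+.12,c[1]-.14,c[1]+.14))
        r=cv2.minAreaRect((q[:,:2]*1000).astype(np.float32)); print(nm,n,len(q),r,np.median(q[:,2]))
# rocker heights in bar frame
c=t[222,240]
big=[cv2.resize(F["top"]["image"][190:260,190:300],None,fx=7,fy=7,interpolation=cv2.INTER_CUBIC)]
cv2.imwrite("pics/bar.png",big[0])
cv2.imwrite("pics/bars.png",cv2.resize(F["scene"]["image"][170:270,320:430],None,fx=6,fy=6,interpolation=cv2.INTER_CUBIC))
E
python3 m.py
```

```text
square [ 0.4704 -0.1275  0.0716]
start [ 0.4937 -0.1852  0.0726]
stop [ 0.5181 -0.2403  0.0873]
wide [0.5644 0.1851 0.0633]
slimL [0.5482 0.2449 0.0635]
slimR [0.5805 0.1158 0.0629]
bar scene 1394 ((563.2252197265625, 179.0897674560547), (244.86607360839844, 203.25918579101562), 72.52748107910156) 0.05120381305660457
bar top 1944 ((549.2457885742188, 184.06483459472656), (247.0046844482422, 195.31118774414062), 82.23727416992188) 0.05170669180110499
pend scene 1716 ((493.11859130859375, -187.9041748046875), (80.90948486328125, 201.009765625), 21.93814468383789) 0.04940206799877038
pend top 1728 ((491.476806640625, -186.0721435546875), (80.26036834716797, 201.35226440429688), 21.51201629638672) 0.04996519784276479
```

View pics/bars.png

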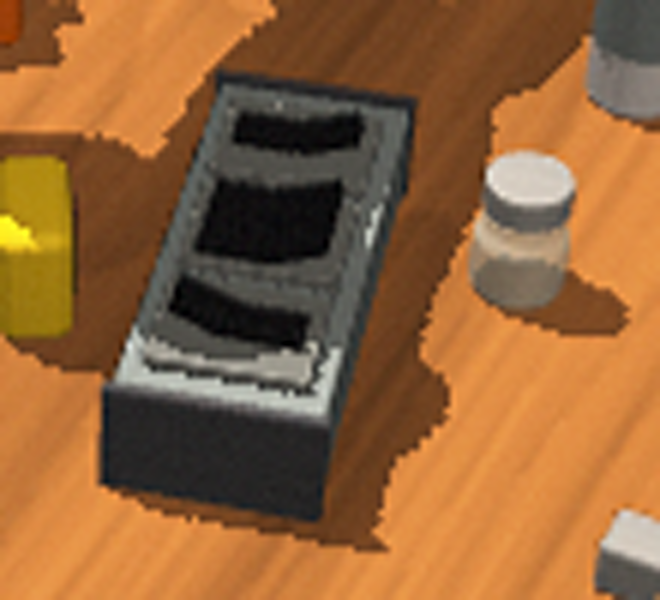

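The scene crop shows the wide rocker in the middle at (270,220) with its far side raised. The near slim rocker at (240,310) is raised on the robot side, so that one is on. I'll check this against depth profiles.

```bash
cat >> m.py <<'E'
print('---')
a=t[229,216];b=t[215,268]
for n in C:
    P=C[n].reshape(-1,3); P=P[(P[:,2]>.042)&(P[:,2]<.054)&(np.hypot(P[:,0]-.564,P[:,1]-.183)<.135)]
    # keep bar only: crop in a rough rotated frame
    y0=np.radians(14.5);
    for it in range(3):
        ex=np.array([np.cos(y0),np.sin(y0)]);ey=np.array([-ex[1],ex[0]]);o=np.array([.564,.183])
        l=np.c_[(P[:,:2]-o)@ex,(P[:,:2]-o)@ey]; k=(abs(l[:,0])<.055)&(abs(l[:,1])<.125)
        r=cv2.minAreaRect((P[k,:2]*1000).astype(np.float32)); w=r[2]; w=w if w<45 else w-90; y0=np.radians(w)
    print(n,'bar',r,w)
    ex=np.array([np.cos(y0),np.sin(y0)]);ey=np.array([-ex[1],ex[0]]); o=np.array(r[0])/1000
    A=C[n].reshape(-1,3); l=np.c_[(A[:,:2]-o)@ex,(A[:,:2]-o)@ey]
    for yc in(-.066,0,.066):
        print(yc,[ (x,round(float(np.nanmedian(A[(abs(l[:,0]-x/1000)<.003)&(abs(l[:,1]-yc)<.007)&(A[:,2]>.03),2])*1000),1)) for x in range(-35,40,7)])
    we=o+ex*.021; print('wide_edge',we, proj(F["top"],[*we,.07]),proj(F["scene"],[*we,.07]))
yp=np.radians(21.7);ey=np.array([-np.sin(yp),np.cos(yp)])
for n,X in dict(sq=np.array([.4923,-.187])+.062*ey,st=np.array([.4923,-.187])).items():
    print(n,X,proj(F["top"],[*X,.072]),proj(F["scene"],[*X,.072]))
E
python3 m.py | sed '1,/---/d'
python3 - <<'E'
import sys;sys.path.insert(0,'.')
from h import *
im=pickle.load(open('scene.pkl','rb'))["image"]; im2=pickle.load(open('top.pkl','rb'))["image"]
a=cv2.resize(im[245:355,220:310],(450,550),interpolation=cv2.INTER_CUBIC);b=cv2.resize(im2[215:285,340:390+45],(350,550*70//95 ),interpolation=cv2.INTER_CUBIC)
b=cv2.copyMakeBorder(b,0,550-b.shape[0],0,0,0)
cv2.imwrite('pics/pend.png',np.hstack([a,b]))
E
```

```text
scene bar ((562.764404296875, 179.49185180664062), (93.29752349853516, 237.23114013671875), 14.450778007507324) 14.450778007507324
-0.066 [(-35, 54.7), (-28, 66.0), (-21, 69.8), (-14, 67.8), (-7, 62.8), (0, 62.2), (7, 62.6), (14, 61.7), (21, 62.5), (28, 57.0), (35, 50.1)]
0 [(-35, 54.6), (-28, 59.4), (-21, 62.8), (-14, 62.1), (-7, 62.2), (0, 63.8), (7, 63.4), (14, 68.4), (21, 70.3), (28, 62.1), (35, 55.1)]
0.066 [(-35, 54.8), (-28, 61.3), (-21, 62.7), (-14, 62.0), (-7, 61.6), (0, 61.7), (7, 64.7), (14, 61.3), (21, 67.0), (28, 58.4), (35, 50.2)]
wide_edge [0.58310001 0.18473236] [[239.78260829 214.02351517]] [[372.76599142 205.0590814 ]]
top bar ((560.8365478515625, 181.7821502685547), (93.83108520507812, 231.74636840820312), 14.456693649291992) 14.456693649291992
-0.066 [(-35, 53.4), (-28, 66.7), (-21, 72.1), (-14, 68.2), (-7, 65.4), (0, 62.6), (7, 63.0), (14, 63.2), (21, 61.8), (28, 62.3), (35, 56.0)]
0 [(-35, 53.8), (-28, 59.5), (-21, 64.9), (-14, 63.3), (-7, 62.4), (0, 63.4), (7, 63.7), (14, 68.6), (21, 70.7), (28, 71.0), (35, 57.3)]
0.066 [(-35, 53.8), (-28, 60.8), (-21, 63.0), (-14, 62.1), (-7, 61.7), (0, 62.5), (7, 65.5), (14, 67.5), (21, 71.5), (28, 70.4), (35, 54.2)]
wide_edge [0.58117162 0.18702476] [[238.85865761 214.81916839]] [[372.45754484 204.35116855]]
sq [ 0.4693757  -0.12939378] [[368.71731906 257.41342286]] [[266.74043683 265.75764072]]
st [ 0.4923 -0.187 ] [[391.72214415 247.55234479]] [[260.20842159 286.60989284]]
```

```bash
cat > plan.py <<'E'
import sys
from h import *; from station import env
from scipy.spatial.transform import Rotation as Ro
x,y,z,yaw,n=map(float,sys.argv[1:6]); n=int(n)
s=env.get_state(); p=np.array(s["eef_pos"]); R=Ro.from_euler("xyz",s["ee_rot"],degrees=True)
G=Ro.from_euler("xyz",[180,0,yaw],degrees=True)
rv=(R.inv()*G).as_rotvec(); st=Ro.from_rotvec(rv/n); d=(np.array([x,y,z])-p)/n
print(s["time_s"],p.round(4),np.round(s["ee_rot"],2),np.round(s["force"],2),np.round(s["joint_pos"],1),s["finger_gap"])
print("rot",(rv/n/np.pi).round(4).tolist())
print([(R.inv().apply(d)/.15).round(3).tolist()  for R in [R*st**k for k in range(n)]])
E
python3 plan.py .582 .186 .12 104.45 15
```

```text
0.1 [0.2216 0.5839 0.2306] [-179.92   -0.    159.21] [ 0.03 -0.76 -0.  ] [68.1 24.3 93.4  0.  62.4 -1.1] 0.08564839914408798
rot [-0.0, 0.0, 0.0203]
[[-0.213, -0.108, 0.049], [-0.219, -0.095, 0.049], [-0.225, -0.081, 0.049], [-0.229, -0.066, 0.049], [-0.233, -0.051, 0.049], [-0.236, -0.036, 0.049], [-0.238, -0.021, 0.049], [-0.239, -0.006, 0.049], [-0.238, 0.009, 0.049], [-0.237, 0.024, 0.049], [-0.235, 0.039, 0.049], [-0.232, 0.054, 0.049], [-0.228, 0.069, 0.049], [-0.224, 0.083, 0.049], [-0.218, 0.097, 0.049]]
```

Request:
drive_tool:
  rotation:
    - [0, 0, 0.02]
    - [0, 0, 0.02]
    - [0, 0, 0.02]
    - [0, 0, 0.02]
    - [0, 0, 0.02]
  translation:
    - [-0.21, -0.11, 0.03]
    - [-0.22, -0.095, 0.03]
    - [-0.225, -0.08, 0.03]
    - [-0.23, -0.065, 0.03]
    - [-0.23, -0.05, 0.03]
  hand: [0, 0, 0, 0, 0]

```text
time_s: 0.6
eef_pos: [0.3425, 0.451, 0.2084]
ee_rot: [-180.0, 0.0, 141.1]
force: [-0.3, 1.4, -1.3]
finger_gap: 0.0124
grasp_force: 0.0
```

Request:
drive_tool:
  rotation:
    - [0, 0, 0.02]
    - [0, 0, 0.02]
    - [0, 0, 0.02]
    - [0, 0, 0.02]
    - [0, 0, 0.02]
  translation:
    - [-0.235, -0.035, 0.05]
    - [-0.24, -0.02, 0.05]
    - [-0.24, -0.005, 0.05]
    - [-0.24, 0.01, 0.05]
    - [-0.235, 0.025, 0.05]
  hand: [0, 0, 0, 0, 0]

```text
time_s: 1.1
eef_pos: [0.4644, 0.3195, 0.1708]
ee_rot: [-180.0, 0.0, 123.1]
force: [0.2, 0.0, -0.0]
finger_gap: -0.0001
grasp_force: 0.0
```

```bash
python3 plan.py .582 .186 .1 104.45 5
```

```text
1.1 [0.4644 0.3195 0.1708] [-179.97    0.    123.06] [ 0.16  0.   -0.04] [ 33.3  23.6 103.8  -0.   52.6   0.3] -0.00010585930815703146
rot [-0.0, 0.0, 0.0207]
[[-0.235, 0.034, 0.094], [-0.232, 0.05, 0.094], [-0.228, 0.065, 0.094], [-0.224, 0.079, 0.094], [-0.218, 0.094, 0.094]]
```

Request:
drive_tool:
  rotation:
    - [0, 0, 0.0205]
    - [0, 0, 0.0205]
    - [0, 0, 0.0205]
    - [0, 0, 0.0205]
    - [0, 0, 0.0205]
  translation:
    - [-0.235, 0.035, 0.09]
    - [-0.23, 0.05, 0.09]
    - [-0.23, 0.065, 0.09]
    - [-0.225, 0.08, 0.09]
    - [-0.22, 0.095, 0.09]
  hand: [0, 0, 0, 0, 0]

```text
time_s: 1.6
eef_pos: [0.5831, 0.1863, 0.1029]
ee_rot: [-180.0, -0.0, 104.6]
force: [1.2, 1.1, 1.3]
finger_gap: 0.0002
grasp_force: 0.0
```

```bash
python3 plan.py .582 .186 .08 104.45 2
```

```text
1.6 [0.5831 0.1863 0.1029] [-179.97   -0.    104.61] [1.22 1.08 1.27] [16.6 32.7 99.4  0.  48.   2. ] 0.00015199234053601802
rot [-0.0001, -0.0, 0.0004]
[[0.0, -0.004, 0.076], [0.0, -0.004, 0.076]]
```

Request:
drive_tool:
  rotation:
    - [0, 0, 0]
    - [0, 0, 0]
    - [0, 0, 0]
    - [0, 0, 0]
    - [0, 0, 0]
  translation:
    - [0, -0.005, 0.08]
    - [0, 0, 0.08]
    - [0, 0, 0.02]
    - [0, 0, 0.02]
    - [0, 0, 0]
  hand: [0, 0, 0, 0, 0]

```text
time_s: 2.1
eef_pos: [0.5813, 0.1882, 0.0738]
ee_rot: [-180.0, -0.0, 104.9]
force: [1.2, -1.0, 0.3]
finger_gap: 0.0
grasp_force: 0.0
```

Request:
drive_tool:
  rotation:
    - [0, 0, 0]
    - [0, 0, 0]
    - [0, 0, 0]
    - [0, 0, 0]
    - [0, 0, 0]
  translation:
    - [0, 0, 0.015]
    - [0, 0, 0.015]
    - [0, 0, 0.015]
    - [0, 0, 0]
    - [0, 0, 0]
  hand: [0, 0, 0, 0, 0]

```text
time_s: 2.6
eef_pos: [0.5826, 0.1876, 0.0675]
ee_rot: [179.9, -0.0, 104.8]
force: [1.4, 1.2, 4.0]
finger_gap: 0.0002
grasp_force: 1.9
```

Request:
drive_tool:
  rotation:
    - [0, 0, 0]
    - [0, 0, 0]
    - [0, 0, 0]
    - [0, 0, 0]
  translation:
    - [0, 0, 0.015]
    - [0, 0, 0.01]
    - [0, 0, 0.007]
    - [0, 0, 0]
  hand: [0, 0, 0, 0]

```text
time_s: 3.0
eef_pos: [0.5818, 0.1871, 0.0621]
ee_rot: [-180.0, 0.0, 104.8]
force: [2.5, 1.4, 4.2]
finger_gap: -0.0
grasp_force: 1.8
```

Request:
drive_tool:
  rotation:
    - [0, 0, 0]
    - [0, 0, 0]
  translation:
    - [0, 0, 0.007]
    - [0, 0, 0]
  hand: [0, 0]

```text
time_s: 3.2
eef_pos: [0.5818, 0.1871, 0.062]
ee_rot: [-180.0, 0.0, 104.8]
force: [-0.5, -1.5, 12.7]
finger_gap: 0.0002
grasp_force: 6.1
```

Request:
drive_tool:
  rotation:
    - [0, 0, 0]
    - [0, 0, 0]
    - [0, 0, 0]
    - [0, 0, 0]
  translation:
    - [0, 0, 0.005]
    - [0, 0, -0.15]
    - [0, 0, -0.25]
    - [0, 0, -0.1]
  hand: [0, 0, 0, 0]

```text
time_s: 3.6
eef_pos: [0.5818, 0.1872, 0.1372]
ee_rot: [180.0, 0.0, 104.8]
force: [1.2, 0.7, 0.2]
finger_gap: -0.0001
grasp_force: 0.0
```

```bash
python3 plan.py .4697 -.1287 .12 111.7 10
```

```text
3.6 [0.5818 0.1872 0.1372] [1.7999e+02 1.0000e-02 1.0476e+02] [1.17 0.67 0.17] [16.7 29.8 98.7 -0.  51.4  2. ] -7.689425750185092e-05
rot [0.0, 0.0, -0.0039]
[[-0.185, -0.126, 0.011], [-0.183, -0.128, 0.011], [-0.182, -0.13, 0.011], [-0.18, -0.133, 0.011], [-0.178, -0.135, 0.011], [-0.177, -0.137, 0.011], [-0.175, -0.139, 0.011], [-0.173, -0.141, 0.011], [-0.172, -0.143, 0.011], [-0.17, -0.145, 0.011]]
```

Request:
drive_tool:
  rotation:
    - [0, 0, -0.004]
    - [0, 0, -0.004]
    - [0, 0, -0.004]
    - [0, 0, -0.004]
    - [0, 0, -0.004]
  translation:
    - [-0.185, -0.125, 0.01]
    - [-0.185, -0.13, 0.01]
    - [-0.18, -0.13, 0.01]
    - [-0.18, -0.13, 0.01]
    - [-0.18, -0.135, 0.01]
  hand: [0, 0, 0, 0, 0]

```text
time_s: 4.1
eef_pos: [0.5243, 0.0278, 0.1269]
ee_rot: [-179.8, -0.0, 108.4]
force: [-0.1, 0.0, -0.4]
finger_gap: 0.0003
grasp_force: 0.0
```

Request:
drive_tool:
  rotation:
    - [0, 0, -0.004]
    - [0, 0, -0.004]
    - [0, 0, -0.004]
    - [0, 0, -0.004]
    - [0, 0, -0.004]
  translation:
    - [-0.18, -0.135, 0.01]
    - [-0.175, -0.14, 0.01]
    - [-0.17, -0.14, 0.01]
    - [-0.17, -0.14, 0.01]
    - [-0.17, -0.14, 0.01]
  hand: [0, 0, 0, 0, 0]

```text
time_s: 4.6
eef_pos: [0.4701, -0.1292, 0.1195]
ee_rot: [-179.9, -0.1, 112.0]
force: [1.0, -0.9, 0.4]
finger_gap: 0.0001
grasp_force: 0.0
```

```bash
python3 plan.py .4697 -.1287 .08 111.7 2; cat > look.py <<'E'
import sys
from h import *; from station import env
ims=[];D={}
for n in("scene","top"):
    f=env.grab_frame(n); pickle.dump(f,open(n+".pkl","wb")); D[n]=f
a=D["scene"]["image"][160:360,200:440];b=D["top"]["image"][180:290,180:440]
cv2.imwrite(f"pics/{sys.argv[1]}.png",np.vstack([cv2.resize(a,(400,333)),cv2.resize(b,(600,254))[:, :400]]) if 0 else cv2.resize(a,(720,600),interpolation=cv2.INTER_CUBIC))
cv2.imwrite(f"pics/{sys.argv[1]}t.png",cv2.resize(b,(780,330),interpolation=cv2.INTER_CUBIC))
A=np.concatenate([cloud(D["top"]).reshape(-1,3)]); S=cloud(D["scene"]).reshape(-1,3)
o=np.array([.5618,.1806]);y0=np.radians(14.45);ex=np.array([np.cos(y0),np.sin(y0)]);ey=np.array([-ex[1],ex[0]])
for P in(A,S):
  l=np.c_[(P[:,:2]-o)@ex,(P[:,:2]-o)@ey]
  for yc in(-.066,0,.066): print(yc,[(x,round(float(np.nanmedian(P[(abs(l[:,0]-x/1000)<.003)&(abs(l[:,1]-yc)<.007)&(P[:,2]>.03),2])*1000),1)) for x in range(-28,29,7)])
E
python3 look.py b1
```

```text
4.6 [ 0.4701 -0.1292  0.1195] [-1.7987e+02 -1.0000e-01  1.1200e+02] [ 0.98 -0.87  0.44] [-16.8  22.9 114.8  -0.   42.5 -38.8] 0.0001080057826116799
rot [-0.0004, -0.0003, 0.0008]
[[0.002, -0.0, 0.132], [0.002, -0.001, 0.132]]
-0.066 [(-28, 67.1), (-21, 72.2), (-14, 68.5), (-7, 65.5), (0, 61.7), (7, 61.6), (14, 62.9), (21, 63.0), (28, 59.7)]
0 [(-28, 68.2), (-21, 71.2), (-14, 67.1), (-7, 64.9), (0, 61.2), (7, 62.2), (14, 62.0), (21, 62.9), (28, 61.8)]
0.066 [(-28, 60.1), (-21, 63.2), (-14, 63.0), (-7, 61.5), (0, 63.1), (7, 65.3), (14, 68.4), (21, 70.3), (28, 66.5)]
-0.066 [(-28, 57.1), (-21, 70.0), (-14, 66.8), (-7, 64.9), (0, 62.2), (7, 62.2), (14, 60.4), (21, 62.2), (28, 57.5)]
0 [(-28, 69.8), (-21, 70.1), (-14, 67.2), (-7, 64.8), (0, 62.9), (7, 61.9), (14, 60.6), (21, 62.4), (28, 60.0)]
0.066 [(-28, 60.7), (-21, 62.1), (-14, 61.6), (-7, 61.2), (0, 61.7), (7, 63.1), (14, 66.9), (21, 69.5), (28, 57.2)]
```

View pics/b1.png

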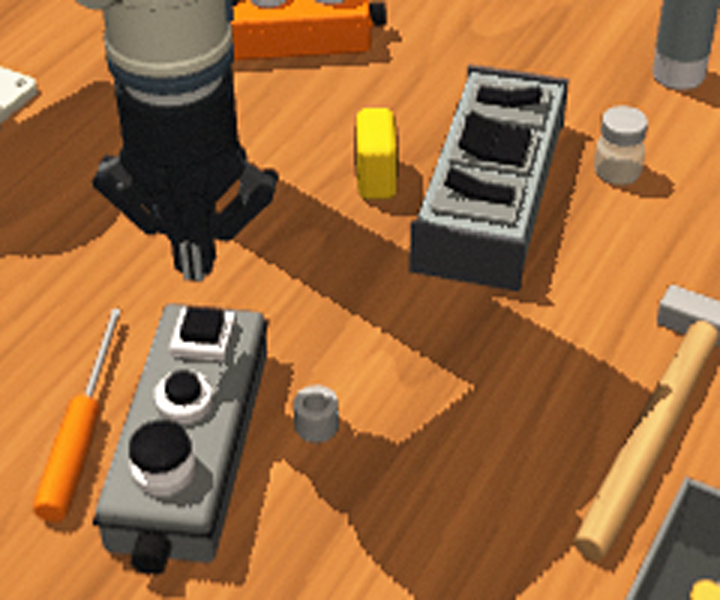

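The picture shows the wide rocker fully over (its +x half is level in both depth views), with the slim rockers unchanged. The fingertips at (193,275) are above the square key at (202,325). Pressing the key next.

Request:
drive_tool:
  rotation:
    - [0, 0, 0]
    - [0, 0, 0]
    - [0, 0, 0]
    - [0, 0, 0]
    - [0, 0, 0]
  translation:
    - [0.004, 0, 0.15]
    - [0, 0, 0.1]
    - [0, 0, 0.03]
    - [0, 0, 0.015]
    - [0, 0, 0]
  hand: [0, 0, 0, 0, 0]

```text
time_s: 5.2
eef_pos: [0.4718, -0.1275, 0.0761]
ee_rot: [-180.0, -0.0, 112.0]
force: [-0.2, -0.4, 1.3]
finger_gap: -0.0001
grasp_force: 0.0
```

Request:
drive_tool:
  rotation:
    - [0, 0, 0]
    - [0, 0, 0]
    - [0, 0, 0]
    - [0, 0, 0]
    - [0, 0, 0]
  translation:
    - [0, 0, 0.01]
    - [0, 0, 0.01]
    - [0, 0, 0.01]
    - [0, 0, 0.005]
    - [0, 0, 0]
  hand: [0, 0, 0, 0, 0]

```text
time_s: 5.7
eef_pos: [0.4722, -0.1278, 0.0712]
ee_rot: [180.0, 0.0, 112.0]
force: [-0.3, 0.9, 2.7]
finger_gap: -0.0
grasp_force: 1.2
```

Request:
drive_tool:
  rotation:
    - [0, 0, 0]
    - [0, 0, 0]
    - [0, 0, 0]
    - [0, 0, 0]
    - [0, 0, 0]
  translation:
    - [0, 0, 0.01]
    - [0, 0, 0.01]
    - [0, 0, 0.01]
    - [0, 0, 0.005]
    - [0, 0, 0]
  hand: [0, 0, 0, 0, 0]

```text
time_s: 6.2
eef_pos: [0.4722, -0.1279, 0.066]
ee_rot: [180.0, 0.0, 112.0]
force: [-1.0, 1.8, 7.1]
finger_gap: 0.0003
grasp_force: 3.9
```

Request:
drive_tool:
  rotation:
    - [0, 0, 0]
    - [0, 0, 0]
  translation:
    - [0, 0, 0.005]
    - [0, 0, 0]
  hand: [0, 0]

```text
time_s: 6.4
eef_pos: [0.4722, -0.1279, 0.0659]
ee_rot: [180.0, 0.0, 112.0]
force: [-3.2, 1.9, 17.6]
finger_gap: 0.0001
grasp_force: 8.5
```

Request:
drive_tool:
  rotation:
    - [0, 0, 0]
    - [0, 0, 0]
    - [0, 0, 0]
  translation:
    - [0, 0, -0.1]
    - [0, 0, -0.15]
    - [0, 0, 0]
  hand: [0, 0, 0]

```text
time_s: 6.7
eef_pos: [0.4731, -0.1283, 0.1041]
ee_rot: [179.9, 0.1, 112.0]
force: [-0.6, -0.1, 0.4]
finger_gap: 0.0002
grasp_force: 0.0
```

```bash
python3 plan.py .4928 -.1865 .1 111.7 3; python3 look.py b2 >/dev/null; python3 - <<'E'
from h import *
for n in("scene","top"):
    P=cloud(pickle.load(open(n+".pkl","rb"))); q=P[(P[...,2]>.042)&(P[...,2]<.056)&(np.hypot(P[...,0]-.492,P[...,1]+.187)<.13)]
    print(n,cv2.minAreaRect((q[:,:2]*1000).astype(np.float32)))
E
```

```text
6.7 [ 0.4731 -0.1283  0.1041] [1.7986e+02 1.2000e-01 1.1197e+02] [-0.57 -0.07  0.4 ] [-16.6  24.5 115.1  -0.   40.2 -38.5] 0.00015783068717361467
rot [0.0003, 0.0002, 0.0005]
[[-0.136, -0.008, 0.009], [-0.136, -0.008, 0.009], [-0.136, -0.007, 0.009]]
scene ((492.95355224609375, -187.73915100097656), (80.74833679199219, 202.90829467773438), 22.085039138793945)
top ((516.8345336914062, -175.81661987304688), (27.582672119140625, 201.3461151123047), 22.700897216796875)
```

Request:
drive_tool:
  rotation:
    - [0, 0, 0]
    - [0, 0, 0]
    - [0, 0, 0]
    - [0, 0, 0]
  translation:
    - [-0.135, -0.008, 0.01]
    - [-0.135, -0.008, 0.01]
    - [-0.135, -0.008, 0.01]
    - [0, 0, 0]
  hand: [0, 0, 0, 0]

```text
time_s: 7.2
eef_pos: [0.4915, -0.187, 0.0967]
ee_rot: [-180.0, -0.0, 111.9]
force: [0.1, 0.2, 0.7]
finger_gap: -0.0003
grasp_force: 0.0
```

Request:
drive_tool:
  rotation:
    - [0, 0, 0]
    - [0, 0, 0]
    - [0, 0, 0]
    - [0, 0, 0]
  translation:
    - [0, 0, 0.1]
    - [0, 0, 0.03]
    - [0, 0, 0.02]
    - [0, 0, 0]
  hand: [0, 0, 0, 0]

```text
time_s: 7.6
eef_pos: [0.4907, -0.1849, 0.0749]
ee_rot: [-179.9, -0.1, 112.0]
force: [0.1, 0.4, -0.2]
finger_gap: -0.0
grasp_force: 0.0
```

Request:
drive_tool:
  rotation:
    - [0, 0, 0]
    - [0, 0, 0]
    - [0, 0, 0]
    - [0, 0, 0]
    - [0, 0, 0]
  translation:
    - [0, 0, 0.02]
    - [0, 0, 0.01]
    - [0, 0, 0.01]
    - [0, 0, 0.01]
    - [0, 0, 0]
  hand: [0, 0, 0, 0, 0]

```text
time_s: 8.1
eef_pos: [0.4915, -0.1854, 0.0681]
ee_rot: [180.0, 0.0, 112.0]
force: [0.3, 1.7, 3.8]
finger_gap: 0.0003
grasp_force: 1.8
```

Request:
drive_tool:
  rotation:
    - [0, 0, 0]
    - [0, 0, 0]
    - [0, 0, 0]
    - [0, 0, 0]
  translation:
    - [0, 0, 0.01]
    - [0, 0, 0.005]
    - [0, 0, 0.005]
    - [0, 0, 0]
  hand: [0, 0, 0, 0]

```text
time_s: 8.5
eef_pos: [0.4915, -0.1855, 0.0659]
ee_rot: [180.0, 0.0, 112.0]
force: [-1.6, 4.3, 14.4]
finger_gap: 0.0
grasp_force: 7.2
```

The button is fully in against its stop, so I'll lift off.

Request:
drive_tool:
  rotation:
    - [0, 0, 0]
    - [0, 0, 0]
    - [0, 0, 0]
    - [0, 0, 0]
    - [0, 0, 0]
  translation:
    - [0, 0, -0.05]
    - [0, 0, -0.2]
    - [0, 0, -0.3]
    - [0, 0, -0.3]
    - [0, 0, -0.2]
  hand: [0, 0, 0, 0, 0]

```text
time_s: 9.0
eef_pos: [0.4918, -0.1861, 0.2253]
ee_rot: [179.9, 0.1, 112.0]
force: [0.4, -0.4, -0.7]
finger_gap: 0.0
grasp_force: 0.0
```

Request:
drive_tool:
  rotation:
    - [0, 0, 0]
    - [0, 0, 0]
    - [0, 0, 0]
    - [0, 0, 0]
    - [0, 0, 0]
  translation:
    - [0.2, 0.1, 0]
    - [0.3, 0.15, 0]
    - [0.3, 0.15, 0]
    - [0.2, 0.1, 0]
    - [0, 0, 0]
  hand: [0, 0, 0, 0, 0]

```text
time_s: 9.5
eef_pos: [0.5045, -0.0159, 0.2223]
ee_rot: [-180.0, -0.0, 112.2]
force: [1.2, -1.1, 0.0]
finger_gap: -0.0002
grasp_force: 0.0
```

```bash
python3 look.py b3; python3 - <<'E'
from h import *
for n in("scene","top"):
    P=cloud(pickle.load(open(n+".pkl","rb"))); q=P[(P[...,2]>.042)&(P[...,2]<.056)&(np.hypot(P[...,0]-.492,P[...,1]+.187)<.13)]
    print(n,cv2.minAreaRect((q[:,:2]*1000).astype(np.float32)))
    for x,y in((.4697,-.1287),(.4928,-.1865),(.518,-.242)):
        q=P[(np.hypot(P[...,0]-x,P[...,1]-y)<.008)]; print(np.nanmedian(q[:,2]).round(4))
E
```

```text
-0.066 [(-28, 67.7), (-21, 71.0), (-14, 69.4), (-7, 65.1), (0, 63.0), (7, 63.7), (14, 61.7), (21, 62.5), (28, 60.1)]
0 [(-28, 68.0), (-21, 71.1), (-14, 68.1), (-7, 66.2), (0, 63.2), (7, 61.9), (14, 62.9), (21, 63.8), (28, 59.7)]
0.066 [(-28, 59.9), (-21, 62.7), (-14, 62.1), (-7, 62.7), (0, 62.7), (7, 65.5), (14, 66.7), (21, 70.9), (28, 71.4)]
-0.066 [(-28, 57.0), (-21, 69.5), (-14, 67.6), (-7, 64.0), (0, 62.4), (7, 61.4), (14, 61.0), (21, 61.3), (28, 57.9)]
0 [(-28, 69.9), (-21, 71.6), (-14, 68.4), (-7, 66.8), (0, 61.4), (7, 61.7), (14, 60.7), (21, 61.3), (28, 57.6)]
0.066 [(-28, 62.2), (-21, 62.6), (-14, 61.9), (-7, 61.6), (0, 61.9), (7, 63.1), (14, 67.4), (21, 68.5), (28, 57.9)]
scene ((493.02032470703125, -188.241455078125), (80.4395523071289, 201.023193359375), 21.988304138183594)
0.0654
0.0722
0.0862
top ((491.4129638671875, -185.83816528320312), (80.38307189941406, 202.0417938232422), 21.484487533569336)
nan
0.0722
0.0868
  return np.nanmean(a, axis, out=out, keepdims=keepdims)
```

View pics/b3.png

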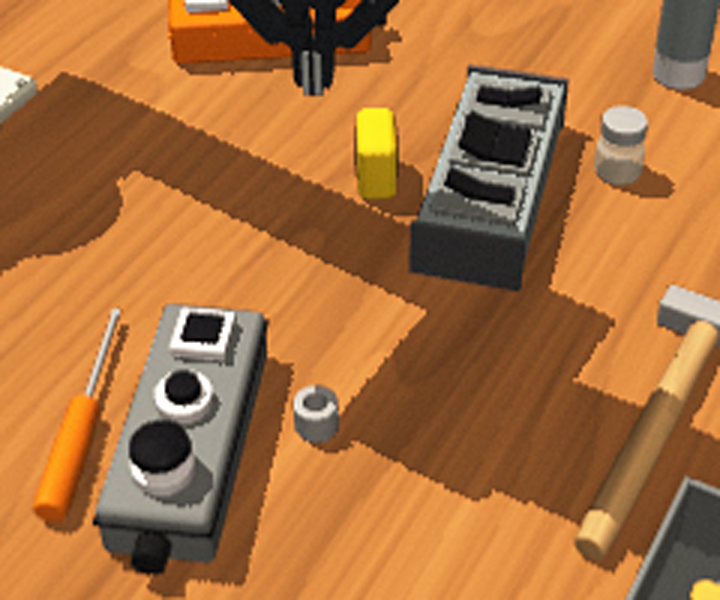

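The picture shows the square key down at (203,328), measured at 65.4 mm. The round button at (183,387) is back out at 72.2 mm. The rocker at (495,140) is over and nothing else has moved.

```bash
python3 -c "
from station import env
print(env.finish_job())"
```

```text
the job is handed in; nothing more can be done
None
```

The job is done and handed in: the wide rocker is tipped fully over, the square key is latched in, and the round button was pressed fully in and sprang back, in that order, with the pendant, slim rockers and mushroom stop unmoved.

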